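Put away the inspection microscope's optics

ROBOT

A 6-joint arm with a two-finger parallel gripper is mounted at the origin on the work surface. World frame = base frame: x ahead of the robot, y to its left, z up, the work surface at z = 0. Lengths are in m, angles in degrees, forces in N, time in s.
With the tool pointing down it reaches from about 0.3 to 0.75 m from the base axis. Payload 8.5 kg.
Tool frame: the origin (TCP) lies at the very end of the fingers, on their centre line; the grasp point (between the pads) lies 19 mm behind it; z points along the fingers, y is the line along which they close (so a half turn about z gives the same grasp; the last joint's range is limited). The gripper opens to 85 mm and grips with 20 to 120 N. Pads are 22 mm wide; open, the fingers measure 114 mm over their backs; the gripper's body (76 mm by 85 mm) begins 54 mm behind the grasp point. The pads swing forward as they close: fully open they stand 13 mm farther back than shut.
Start: joints at [64.956, 21.807, 74.336, -0, 83.858, -12.336], TCP at [0.121, 0.537, 0.231] pointing down, gripper open.
Joint ranges: [-178.18, 178.18], [-50.72, 133.34], [12.68, 142.11], [-81.47, 261.47], [9.98, 163.14], [-165.26, 165.26]. Speed limits (degrees/s): [136.94, 136.94, 180, 180, 180, 180].

INTERFACE

Orientations are given as a 3x3 rotation matrix whose columns are the frame's x, y, z axes.
In Python, from rig import env, optics, spotter gives the robot as it stands.
- The arm moves only by the shell command python3 -m crank 'ROWS' [FORCE]. ROWS is JSON, one flat list of numbers, 5 for each row, row after row: the finger opening in cm, from 0 to 8.54, then the shift along the tool's x, y, z in cm, then the turn about the tool's z in rad. A call has exactly 8 rows; each row shifts and turns the commanded pose from where the row before left it, along the tool's axes as they then stand; what a row does not reach is not made up. A row lasts 1/12 s, in which the tool goes at most 41.7 mm and 7.16 degrees, less where a joint would pass 70% of its speed; a pose out of reach is approached as far as the arm can. A call is refused whole if a number of a shift passes 4.17 or a number of a turn 0.125, either way. A call with a gripper value outside its range is refused whole. The fingers move at their own pace and stop on an object; FORCE is the grip in N (left out, the last holds). Time passes only in rows, so rows that do not move let the fingers close, or fill a call up. It gives the time, the measured TCP pose, the force, the opening and the grip force at its end, in the units of the state.
- env.observe(): the state, without advancing time (a new reading comes with each control period).
- optics.get_image(name): name is "side" or "top"; returns a dict with "color" (400x640x3 uint8, red, green, blue), "intrinsics" (3x3 intrinsics, pixels), "distortion" ([k1, k2, p1, p2, k3] as OpenCV has them; the pictures are not rectified), "pose" (4x4, takes a point from camera to world coordinates). Camera axes: x right, y up, looking along -z (the intrinsics and any distortion apply to the point x, -y, -z); pixel columns grow to the right and rows downward; lengths in m; the calibration is good to about 2 mm. A picture is of the moment at which its call begins. There is no depth.
- env.close_job(): hands the job in; it is judged then, once.
Trained networks look in a picture, given as the dict that the camera call returned (one of the last four; its "shot" number tells which), for a name from the list of things; names that differ only in an ending like _2 or _b are one class to them, and where a whole thing is asked for, a point or a joint stands for the part that bears it (a point fixed in the world has none). Each returns a list of dicts, best first, with "score" (0 to 1); they miss things now and then, are a little off and sometimes report something else, mostly with a low value. They report only what shows in the picture. A call takes as long as a camera call. They do not tell look-alikes from the thing itself.
- spotter.look_for(picture, query): "at" ([column, row] as shares, 0 to 1, of the picture: columns of its width, rows of its height, amid what is visible of it).
The state is a dict: "time_s": time; "q": joint angles; "qvel": joint speeds; "joint_efforts": joint torques, N m; "position": TCP position; "tool_rot": TCP orientation; "ft_force": force on the tool from outside, world axes, zero at the start; "wrist_torque": the same for the moment, N m; "grip_width": finger opening in m; "gripper_force": force on a finger pad.
Only numpy, scipy, OpenCV 4.12 (cv2) and the standard library are available. Lean on these libraries where they do the work, as an engineer would, in place of code of your own. Each camera call takes 0.05 s, during which the arm holds its last target. There are 200 camera calls.

TASK

Put the microscope optics away where each kind belongs: the two objectives in the rack with the round wells, one to a well, the two eyepieces in the divided tray, one to a bay, and the filter slider in the plain shallow tray. Each must end upright (the slider flat, knob up) and down on the floor of its well, bay or tray; set the glass down gently, never let it drop or topple, and leave the cleaner bottle standing.

Things in the scene. Friction and masses are not known exactly. Their poses are not given: they have to be found in the camera images.
- tall_objective: tall microscope objective: bare aluminium barrel 30 mm in diameter, 64 mm high, standing nose up; sides straight to 56 mm, then a cone to a 15 mm nose with a small lens. About 0.12 kg. Origin: centre of its underside, z up along the barrel. Grip the barrel with the grasp point about 44 mm above the underside. Belongs in the objective rack, in either well
- short_objective: short microscope objective: bare aluminium barrel 34 mm in diameter, 46 mm high, standing nose up; sides straight to 38 mm, then a cone to a 17 mm nose. About 0.10 kg. Origin: centre of its underside, z up. Grip the barrel with the grasp point about 35 mm above the underside. Belongs in the objective rack, in either well
- wide_eyepiece: wide eyepiece: steel tube 30 mm in diameter and 26 mm high below, black cylindrical head 46 mm in diameter above it, 56 mm high in all, flat top with a lens. About 0.11 kg. Origin: centre of its underside (foot of the tube), z up. Grip the head with the grasp point about 42 mm above the underside. Belongs in the eyepiece tray, in either bay
- slim_eyepiece: slim eyepiece: steel tube 30 mm in diameter and 26 mm high below, black cylindrical head 36 mm in diameter above it, 60 mm high in all, flat top with a lens. About 0.09 kg. Origin: centre of its underside, z up. Grip the head with the grasp point about 44 mm above the underside. Belongs in the eyepiece tray, in either bay
- filter_slider: filter slider lying flat: dark bar 90 mm (its x) by 30 mm (its y) by 12 mm high with a round window near each end, and in the middle an upright flat grip knob 26 mm along x, 12 mm thick along y, from 12 to 36 mm high. About 0.09 kg. Same either way round. Origin: centre of its underside, z up. Pinch the knob across y with the grasp point about 34 mm above the underside. Belongs in the slider tray, its long side along the tray's long side (it fits no other way)
- objective_rack: fixed white block 80 mm (its x) by 150 mm (its y) by 16 mm high with two round wells 55 mm across and 12 mm deep, their centres at y = -35 and +35 mm, x = 0; well floors 4 mm above its underside. Origin: centre of its underside
- eyepiece_tray: fixed white open tray 80 mm (its x) by 150 mm (its y), walls 4 mm thick and 18 mm high, one divider of the same height across the middle (y = 0) making two square bays about 69 by 72 mm, centres at y = -37 and +37 mm, x = 0; floor 4 mm above its underside. Origin: centre of its underside
- slider_tray: fixed white open tray with no divider, 70 mm (its x) by 140 mm (its y), walls 4 mm thick and 14 mm high; floor 4 mm above its underside. Origin: centre of its underside
- cleaner_bottle: white lens-cleaner bottle, 38 mm in diameter, 85 mm high, standing among the optics; a bystander to be left standing. Origin: centre of its underside, z up
Mind the look-alikes: they are no part of the job. Leave any yellow look-alike of the short_objective alone.

How it is judged (in metres and radians):
At the end, for the whole second after the job is handed in: Objectives on the floors of the rack's wells, one each; eyepieces on the floor of the divided tray, one per bay; slider on the floor of the plain tray; all within 0.12 rad of upright, undersides within 5 mm of the floor, released and at rest; bottle standing (x of tall_objective in the frame of objective_rack between -0.027 and 0.027 m and y of tall_objective in the frame of objective_rack between -0.062 and 0.062 m and z of tall_objective in the frame of objective_rack between 0.001 and 0.009 m and angle between each of tall_objective, short_objective, wide_eyepiece, slim_eyepiece, filter_slider, cleaner_bottle's own z axis and vertical below 0.12 rad and linear speed of each of tall_objective, short_objective, wide_eyepiece, slim_eyepiece, filter_slider below 0.02 m/s and angular speed of each of tall_objective, short_objective, wide_eyepiece, slim_eyepiece, filter_slider below 0.2 rad/s and x of short_objective in the frame of objective_rack between -0.027 and 0.027 m and y of short_objective in the frame of objective_rack between -0.062 and 0.062 m and z of short_objective in the frame of objective_rack between 0.001 and 0.009 m and x of wide_eyepiece in the frame of eyepiece_tray between -0.036 and 0.036 m and y of wide_eyepiece in the frame of eyepiece_tray between -0.071 and 0.071 m and z of wide_eyepiece in the frame of eyepiece_tray between 0.001 and 0.009 m and x of slim_eyepiece in the frame of eyepiece_tray between -0.036 and 0.036 m and y of slim_eyepiece in the frame of eyepiece_tray between -0.071 and 0.071 m and z of slim_eyepiece in the frame of eyepiece_tray between 0.001 and 0.009 m and x of filter_slider in the frame of slider_tray between -0.031 and 0.031 m and y of filter_slider in the frame of slider_tray between -0.066 and 0.066 m and z of filter_slider in the frame of slider_tray between 0.001 and 0.009 m and ((y of tall_objective in the frame of objective_rack above 0.008 m and y of short_objective in the frame of objective_rack below -0.008 m) or (y of short_objective in the frame of objective_rack above 0.008 m and y of tall_objective in the frame of objective_rack below -0.008 m)) and ((y of wide_eyepiece in the frame of eyepiece_tray above 0.008 m and y of slim_eyepiece in the frame of eyepiece_tray below -0.008 m) or (y of slim_eyepiece in the frame of eyepiece_tray above 0.008 m and y of wide_eyepiece in the frame of eyepiece_tray below -0.008 m))); the robot touches nothing.
It fails at once if an optical part falls free (let go more than about 25 mm above its support) ((contact force between tall_objective and the fingers below 0.05 N and contact force between tall_objective and anything else below 0.05 N and linear speed of tall_objective above 0.7 m/s) or (contact force between short_objective and the fingers below 0.05 N and contact force between short_objective and anything else below 0.05 N and linear speed of short_objective above 0.7 m/s) or (contact force between wide_eyepiece and the fingers below 0.05 N and contact force between wide_eyepiece and anything else below 0.05 N and linear speed of wide_eyepiece above 0.7 m/s) or (contact force between slim_eyepiece and the fingers below 0.05 N and contact force between slim_eyepiece and anything else below 0.05 N and linear speed of slim_eyepiece above 0.7 m/s) or (contact force between filter_slider and the fingers below 0.05 N and contact force between filter_slider and anything else below 0.05 N and linear speed of filter_slider above 0.7 m/s)).
It fails at once if an optical part is toppled (angle between any of tall_objective, short_objective, wide_eyepiece, slim_eyepiece, filter_slider's own z axis and vertical above 0.8 rad).
It fails at once if the cleaner bottle is knocked over (angle between cleaner_bottle's own z axis and vertical above 0.5 rad).
It also fails if it takes over 122 s, if anything falls off the work surface, if the arm or the gripper's body presses on something with over 40 N, if the wrist force passes 120 N, or if a joint passes its speed limit or range.

## Working session

There is one attempt and no reset: what is moved stays moved. The work goes in short steps, Python scripts to look and compute and a shell command to move; the robot and the scene stay as the last step left them, time stands still between calls to the robot, and variables do not carry over. Pictures are saved under pics/ and viewed, at most 14 in all, crops included, and the job is handed in when it is done.

```bash
ls; mkdir -p pics; cat > h.py <<'E'
import numpy as np, cv2
from rig import env, optics, spotter
def ray(p,uv):
    d=cv2.undistortPoints(np.array([[uv]],float),np.array(p["intrinsics"],float),np.array(p["distortion"],float))[0,0]
    T=np.array(p["pose"]); v=T[:3,:3]@np.array([d[0],-d[1],-1]); return T[:3,3],v
def atz(p,uv,z):
    o,v=ray(p,uv); return (o+v*(z-o[2])/v[2])
def proj(p,X):
    T=np.array(p["pose"]); c=T[:3,:3].T@(np.array(X)-T[:3,3])
    return cv2.projectPoints(np.array([[c[0],-c[1],-c[2]]]),np.zeros(3),np.zeros(3),np.array(p["intrinsics"],float),np.array(p["distortion"],float))[0].ravel()
N=dict(tall_objective=.064,short_objective=.046,wide_eyepiece=.056,slim_eyepiece=.06,filter_slider=.012,objective_rack=.016,eyepiece_tray=.01,slider_tray=.008,cleaner_bottle=.085)
E
cat > look.py <<'E'
from h import *
for n in ("top","side"):
    p=optics.get_image(n); cv2.imwrite(f"pics/{n}0.png",p["color"][:,:,::-1])
    print(n,np.round(p["pose"],3).tolist(),np.round(p["intrinsics"],1).tolist())
    for k,z in N.items():
        for d in spotter.look_for(p,k)[:3]:
            uv=np.array(d["at"])*[640,400]; print(k,round(d["score"],2),uv.round(),atz(p,uv,z/2).round(3)[:2])
s=env.observe();print(s["time_s"],s["position"],np.round(s["tool_rot"],3).tolist(),s["grip_width"])
E
python3 look.py
```

```text
pics
top [[-0.001, 0.991, -0.136, 0.412], [-0.999, 0.003, 0.035, 0.018], [0.035, 0.136, 0.99, 0.88], [0.0, 0.0, 0.0, 1.0]] [[417.7, 0.0, 317.6], [0.0, 417.7, 195.7], [0.0, 0.0, 1.0]]
tall_objective 0.6 [455. 245.] [ 0.427 -0.293]
tall_objective 0.15 [414. 161.] [ 0.603 -0.214]
short_objective 0.75 [258. 263.] [0.391 0.108]
short_objective 0.55 [416. 161.] [ 0.605 -0.221]
short_objective 0.49 [267. 204.] [0.511 0.092]
wide_eyepiece 0.91 [229. 233.] [0.453 0.168]
slim_eyepiece 0.72 [402. 232.] [ 0.454 -0.185]
filter_slider 0.83 [173. 246.] [0.425 0.286]
objective_rack 0.55 [413. 161.] [ 0.609 -0.219]
eyepiece_tray 0.96 [309. 151.] [0.629 0.006]
slider_tray 0.7 [210. 145.] [0.64  0.218]
cleaner_bottle 0.81 [336. 241.] [ 0.436 -0.049]
side [[0.845, 0.395, -0.361, 0.218], [-0.535, 0.605, -0.59, -0.45], [-0.015, 0.691, 0.723, 0.626], [0.0, 0.0, 0.0, 1.0]] [[437.7, 0.0, 317.2], [0.0, 437.7, 197.3], [0.0, 0.0, 1.0]]
tall_objective 0.74 [389. 370.] [ 0.421 -0.295]
tall_objective 0.65 [451. 283.] [ 0.591 -0.239]
short_objective 0.81 [284. 216.] [0.442 0.035]
short_objective 0.68 [242. 206.] [0.388 0.099]
short_objective 0.6 [297. 184.] [0.506 0.094]
wide_eyepiece 0.89 [252. 169.] [0.447 0.176]
slim_eyepiece 0.85 [361. 295.] [ 0.46  -0.178]
filter_slider 0.55 [223. 152.] [0.428 0.286]
objective_rack 0.93 [455. 283.] [ 0.611 -0.235]
eyepiece_tray 0.61 [373. 194.] [0.625 0.004]
eyepiece_tray 0.4 [282. 213.] [0.45  0.058]
slider_tray 0.59 [321. 139.] [0.634 0.206]
cleaner_bottle 0.6 [306. 249.] [ 0.429 -0.065]
1.0 [0.12098397 0.53649453 0.23130975] [[-0.976, 0.22, -0.0], [0.22, 0.976, -0.0], [0.0, -0.0, -1.0]] 0.08542072036903128
```

View pics/top0.png

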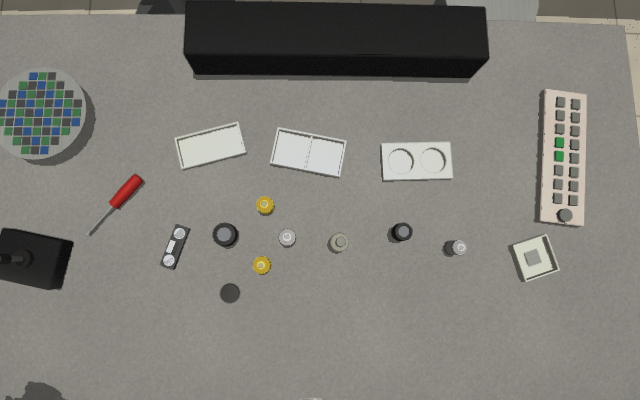

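View pics/side0.png

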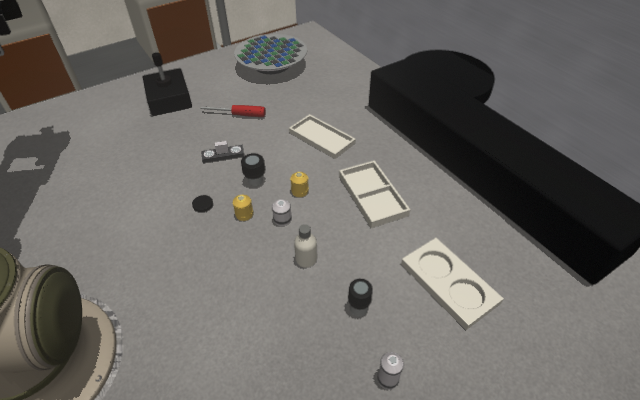

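The top picture shows the silver short objective at about (287,238) with yellow look-alikes at (265,205) and (261,265). The tall one is at (457,247), slim at (402,232), wide at (225,235), the slider at (175,247) and the bottle at (338,242). The side picture agrees. I'll zoom in to pick exact points.

```bash
python3 - <<'E'
import cv2
a=cv2.imread("pics/top0.png")
x=a[215:275,155:315]; cv2.imwrite("pics/c1.png",cv2.resize(x,None,fx=5,fy=5,interpolation=cv2.INTER_CUBIC))
x=a[115:275,310:470]; y=a[115:275,160:320]
import numpy as np
cv2.imwrite("pics/c2.png",cv2.resize(np.vstack([a[120:190,170:460],a[220:270,320:610][:, :290]]),None,fx=2.75,fy=2.75,interpolation=cv2.INTER_CUBIC))
E
```

```text
(no output)
```

View pics/c1.png

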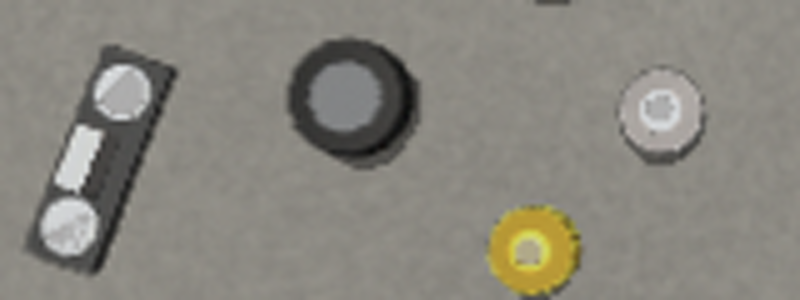

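View pics/c2.png

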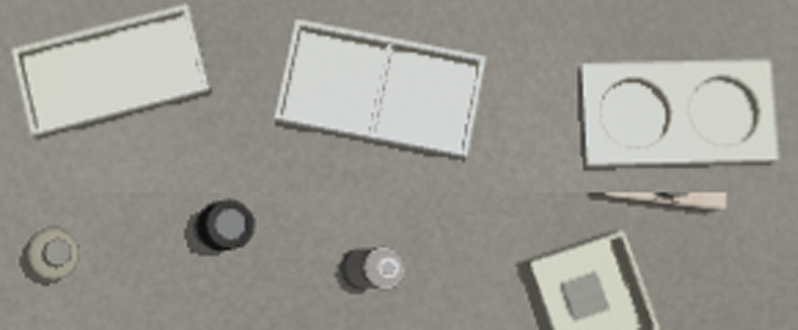

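The crops show clear lens and nose centres, slider windows and knob, tray rims and wells. I'll convert those points to world coordinates.

```bash
python3 - <<'E'
from h import *
p=optics.get_image("top");q=optics.get_image("side")
A=lambda x,y:(155+x/5-.4,215+y/5-.4); B=lambda x,y:(170+x/2.75-.3,120+y/2.75-.3); C=lambda x,y:(320+x/2.75-.3,220+(y-192.5)/2.75-.3)
P={}
for n,uv,z in [("win1",A(122,92),.012),("win2",A(69,226),.012),("knob",A(80,158),.036),("wide",A(345,95),.056),("short",A(660,108),.046),("slim",C(231,223),.06),("tall",C(389,267),.064),("bottle",C(57,251),.085),("w1",B(635,113),.016),("w2",B(723,111),.016)]:
    X=atz(p,uv,z); P[n]=X; print(n,X.round(4)[:2],"side px",proj(q,X).round())
d=P["win1"]-P["win2"]; print("slider yaw",np.degrees(np.arctan2(d[1],d[0])), (P["win1"]+P["win2"])/2)
for n,cs,z in [("st",[(12,48),(187,8),(210,90),(35,135)],.014),("et",[(297,20),(486,57),(465,157),(276,122)],.018),("rack",[(583,63),(771,60),(777,160),(588,165)],.016)]:
    X=np.array([atz(p,B(*c),z) for c in cs]); d=X[0]+X[3]-X[1]-X[2]; y=d[:2]/np.linalg.norm(d[:2]); c=X.mean(0)[:2]
    print(n,c.round(4),"long axis",np.degrees(np.arctan2(y[1],y[0])).round(1),"len",np.linalg.norm(d)/2,"y+37/35",(c+.037*y).round(4),(c-.037*y).round(4))
E
```

```text
win1 [0.4526 0.2733] side px [235. 149.]
win2 [0.3978 0.2927] side px [208. 153.]
knob [0.4251 0.2819] side px [220. 142.]
wide [0.4495 0.1733] side px [252. 159.]
short [0.445  0.0504] side px [280. 202.]
slim [ 0.455  -0.1811] side px [361. 287.]
tall [ 0.4231 -0.2942] side px [392. 359.]
bottle [ 0.4345 -0.0532] side px [304. 227.]
w1 [ 0.6063 -0.1896] side px [435. 263.]
w2 [ 0.6085 -0.259 ] side px [466. 292.]
slider yaw -19.56174905633506 [0.4252075  0.28301427 0.012     ]
st [0.6381 0.2152] long axis 104.4 len 0.1375385220340246 y+37/35 [0.6289 0.251 ] [0.6474 0.1793]
et [0.6236 0.0073] long axis 79.3 len 0.1479339798196904 y+37/35 [0.6305 0.0437] [ 0.6168 -0.029 ]
rack [ 0.6077 -0.2252] long axis 91.7 len 0.1488503250331502 y+37/35 [ 0.6066 -0.1882] [ 0.6088 -0.2622]
```

```bash
cat > to.py <<'E'
import sys,numpy as np
from rig import env
s=env.observe();R=np.array(s["tool_rot"]);p=np.array(s["position"])
x,y,z,yaw=map(float,sys.argv[1:5])
yw=np.degrees(np.arctan2(R[1,1],R[0,1]))
# shift in cm along tool axes AFTER the turn is done
a=np.radians(yaw);T=np.array([[-np.sin(a),np.cos(a)],[np.cos(a),np.sin(a)]])
print("at",p.round(4),"yaw",yw.round(2),"t",s["time_s"],"w",s["grip_width"],"f",s["gripper_force"],"ft",np.round(s["ft_force"],1))
print("turn rad",np.radians(yw-yaw).round(3),"then xy cm",(T@(np.array([x,y])-p[:2])*100).round(2),"z",round((p[2]-z)*100,2))
E
python3 -m crank '[8.5,0,0,0,0.119, 8.5,-3.1,-1.15,0,0, 8.5,-3.1,-1.15,0,0, 8.5,-3.1,-1.15,0,0, 8.5,-3.1,-1.15,0,0, 8.5,-3.1,-1.15,0,0, 8.5,-3.1,-1.15,0,0, 8.5,-3.1,-1.15,0,0]' 40
python3 -m crank '[8.5,-3.1,-1.15,0,0, 8.5,-3.1,-1.15,0,0, 8.5,-3.1,-1.15,0,0, 8.5,-3.1,-1.15,0,0, 8.5,-3.1,-1.15,0,0, 8.5,0,0,3,0, 8.5,0,0,3,0, 8.5,0,0,3,0]'
python3 to.py .425 .282 .015 70.5
```

```text
time_s: 1.77
position: [0.2996, 0.3869, 0.2315]
tool_rot: [[-0.943, 0.334, 0.0], [0.334, 0.943, 0.0], [-0.0, 0.0, -1.0]]
ft_force: [-0.1, 0.2, -0.1]
grip_width: 0.0852
gripper_force: 0.0
time_s: 2.43
position: [0.426, 0.2816, 0.1405]
tool_rot: [[-0.942, 0.335, 0.001], [0.335, 0.942, 0.001], [-0.001, 0.001, -1.0]]
ft_force: [1.1, -0.0, -0.2]
grip_width: 0.0849
gripper_force: 0.0
at [0.426  0.2816 0.1405] yaw 70.4 t 2.4333 w 0.08494860259799056 f 0.0 ft [ 1.1 -0.  -0.2]
turn rad -0.002 then xy cm [0.11 0.  ] z 12.55
```

```bash

python3 -m crank '[8.5,0.1,0,3,0, 8.5,0,0,3,0, 8.5,0,0,3,0, 8.5,0,0,2,0, 8.5,0,0,1.4,0, 8.5,0,0,0,0, 0.5,0,0,0,0, 0.5,0,0,0,0]' 40
python3 -m crank '[0.5,0,0,0,0, 0.5,0,0,0,0, 0.5,0,0,0,0, 0.5,0,0,0,0, 0.5,0,0,0,0, 0.5,0,0,0,0, 0.5,0,0,0,0, 0.5,0,0,0,0]'
```

```text
time_s: 3.1
position: [0.4251, 0.2827, 0.0183]
tool_rot: [[-0.942, 0.334, 0.002], [0.334, 0.942, 0.001], [-0.001, 0.001, -1.0]]
ft_force: [-0.2, -0.6, 0.1]
grip_width: 0.0637
gripper_force: 0.0
time_s: 3.77
position: [0.4248, 0.2825, 0.0179]
tool_rot: [[-0.943, 0.334, 0.001], [0.334, 0.943, 0.0], [-0.001, 0.001, -1.0]]
ft_force: [-0.0, -0.2, 5.9]
grip_width: 0.0111
gripper_force: 39.8
```

```bash

python3 -m crank '[0.5,0,0,-1,0, 0.5,0,0,-2,0, 0.5,0,0,-3,0, 0.5,0,0,-3,0, 0.5,0,0,0,0.122, 0.5,0,0,0,0.122, 0.5,0,0,0,0.122, 0.5,0,0,0,0.122]' 40
python3 -m crank '[0.5,0,0,0,0.122, 0.5,0,0,0,0.122, 0.5,0,0,0,0.122, 0.5,0,0,0,0.122, 0.5,0,0,0,0, 0.5,0,0,0,0, 0.5,0,0,0,0, 0.5,0,0,0,0]'
python3 to.py .638 .215 .022 14.4
```

```text
time_s: 4.43
position: [0.4243, 0.2824, 0.1073]
tool_rot: [[-0.671, 0.741, -0.0], [0.741, 0.671, -0.0], [0.0, -0.0, -1.0]]
ft_force: [-0.9, 0.7, -0.1]
grip_width: 0.011
gripper_force: 39.1
time_s: 5.1
position: [0.4245, 0.2824, 0.1073]
tool_rot: [[-0.254, 0.967, -0.0], [0.967, 0.254, -0.0], [-0.0, -0.0, -1.0]]
ft_force: [0.9, -1.0, -0.2]
grip_width: 0.011
gripper_force: 39.1
at [0.4245 0.2824 0.1073] yaw 14.7 t 5.1 w 0.010955695740851625 f 39.12510395050049 ft [ 0.9 -1.  -0.2]
turn rad 0.005 then xy cm [-11.84  19.01] z 8.53
```

```bash

python3 -m crank '[0.5,-1.48,2.37,0,0.005, 0.5,-1.48,2.38,0,0, 0.5,-1.48,2.38,0,0, 0.5,-1.48,2.38,0,0, 0.5,-1.48,2.38,0,0, 0.5,-1.48,2.38,0,0, 0.5,-1.48,2.37,0,0, 0.5,-1.48,2.37,0,0]' 40
python3 -m crank '[0.5,0,0,0,0, 0.5,0,0,0,0, 0.5,0,0,2,0, 0.5,0,0,2,0, 0.5,0,0,1.5,0, 0.5,0,0,1,0, 0.5,0,0,0,0, 0.5,0,0,0,0]'
python3 to.py .638 .215 .022 14.4
python3 - <<'E'
from h import *
a=optics.get_image("side")["color"][:,:,::-1]; cv2.imwrite("pics/s1.png",cv2.resize(a[60:260,180:480],None,fx=2.6,fy=2.6,interpolation=cv2.INTER_CUBIC))
E
```

```text
time_s: 5.77
position: [0.6391, 0.2141, 0.1071]
tool_rot: [[-0.248, 0.969, -0.0], [0.969, 0.248, -0.0], [0.0, -0.0, -1.0]]
ft_force: [0.1, 0.9, -0.5]
grip_width: 0.0112
gripper_force: 39.2
time_s: 6.43
position: [0.6376, 0.215, 0.0426]
tool_rot: [[-0.247, 0.969, -0.0], [0.969, 0.247, -0.0], [0.0, -0.0, -1.0]]
ft_force: [1.0, -0.3, -0.0]
grip_width: 0.0113
gripper_force: 39.4
at [0.6376 0.215  0.0426] yaw 14.32 t 6.4333 w 0.011262748225683348 f 39.368714690208435 ft [ 1.  -0.3 -0. ]
turn rad -0.001 then xy cm [-0.01  0.04] z 2.06
```

View pics/s1.png

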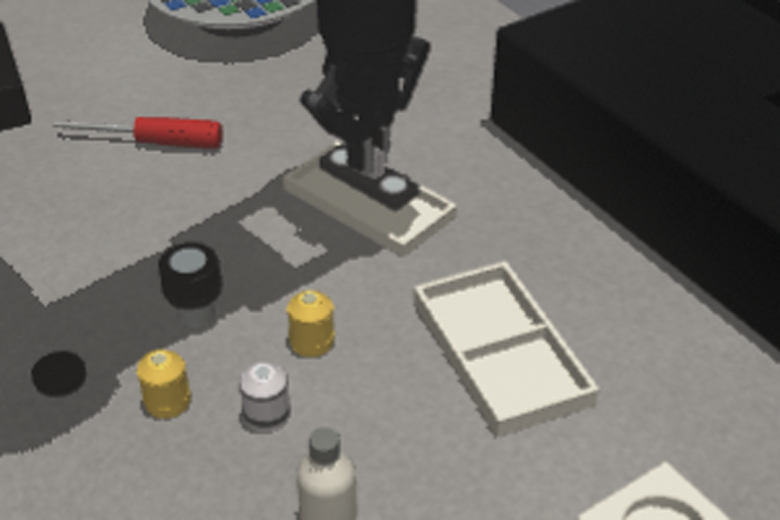

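The slider hangs over the tray, aligned with its long side. Next I set it down.

```bash

python3 -m crank '[0.5,0,0,1,0, 0.5,0,0,0.5,0, 0.5,0,0,0.3,0, 0.5,0,0,0.2,0, 0.5,0,0,0.05,0, 0.5,0,0,0,0, 0.5,0,0,0,0, 0.5,0,0,0,0]' 40
python3 -m crank '[3,0,0,0,0, 3,0,0,0,0, 4,0,0,0,0, 5,0,0,-0.5,0, 6,0,0,-2,0, 6,0,0,-4,0, 8.5,0,0,-4,0.125, 8.5,0,0,0,0.125]'
python3 to.py .4495 .1733 .12 0
```

```text
time_s: 7.15
position: [0.6381, 0.2147, 0.022]
tool_rot: [[-0.246, 0.969, 0.0], [0.969, 0.246, 0.0], [-0.0, 0.0, -1.0]]
ft_force: [-0.3, 0.2, 0.8]
grip_width: 0.0113
gripper_force: 39.5
time_s: 7.82
position: [0.6411, 0.2153, 0.1361]
tool_rot: [[0.006, 1.0, 0.014], [1.0, -0.006, 0.002], [0.002, 0.014, -1.0]]
ft_force: [0.0, 1.0, 0.8]
grip_width: 0.0816
gripper_force: 0.0
at [0.6411 0.2153 0.1361] yaw -0.37 t 7.8167 w 0.08156224916557378 f 0.0 ft [0.  1.  0.8]
turn rad -0.006 then xy cm [ -4.2  -19.16] z 1.61
```

```bash

python3 -m crank '[8.5,-0.52,-2.4,0,-0.005, 8.5,-0.52,-2.4,0,0, 8.5,-0.52,-2.4,0,0, 8.5,-0.52,-2.4,0,0, 8.5,-0.52,-2.4,0,0, 8.5,-0.52,-2.4,0,0, 8.5,-0.52,-2.4,0,0, 8.5,-0.52,-2.4,0,0]' 40
python3 -m crank '[8.5,0,0,0,0, 8.5,0,0,0,0, 8.5,0,0,2,0, 8.5,0,0,2,0, 8.5,0,0,0,0, 8.5,0,0,0,0, 8.5,0,0,0,0, 8.5,0,0,0,0]'
python3 to.py .4495 .1733 .023 0
```

```text
time_s: 8.48
position: [0.445, 0.1722, 0.1273]
tool_rot: [[-0.004, 1.0, 0.001], [1.0, 0.004, 0.0], [0.0, 0.001, -1.0]]
ft_force: [0.3, -0.3, 0.7]
grip_width: 0.0846
gripper_force: 0.0
time_s: 9.15
position: [0.4471, 0.1725, 0.0878]
tool_rot: [[-0.004, 1.0, 0.002], [1.0, 0.004, 0.0], [0.0, 0.002, -1.0]]
ft_force: [0.4, -0.4, 1.3]
grip_width: 0.0851
gripper_force: 0.0
at [0.4471 0.1725 0.0878] yaw 0.23 t 9.15 w 0.08506965122430016 f 0.0 ft [ 0.4 -0.4  1.3]
turn rad 0.004 then xy cm [0.08 0.24] z 6.48
```

```bash

python3 -m crank '[8.5,0.08,0.24,2,0.004, 8.5,0,0,2,0, 8.5,0,0,1.5,0, 8.5,0,0,0.9,0, 8.5,0,0,0,0, 8.5,0,0,0,0, 1,0,0,0,0, 1,0,0,0,0]' 40
python3 -m crank '[1,0,0,0,0, 1,0,0,0,0, 1,0,0,0,0, 1,0,0,0,0, 1,0,0,0,0, 1,0,0,0,0, 1,0,0,0,0, 1,0,0,0,0]'
python3 to.py .6305 .0437 .12 -10.7
```

```text
time_s: 9.82
position: [0.4491, 0.1733, 0.0238]
tool_rot: [[-0.0, 1.0, 0.002], [1.0, 0.0, 0.0], [0.0, 0.002, -1.0]]
ft_force: [0.1, 0.7, -0.5]
grip_width: 0.063
gripper_force: 0.0
time_s: 10.48
position: [0.4489, 0.1733, 0.0237]
tool_rot: [[-0.0, 1.0, 0.002], [1.0, 0.0, 0.0], [0.0, 0.002, -1.0]]
ft_force: [-1.3, -2.1, 7.1]
grip_width: 0.0453
gripper_force: 40.2
at [0.4489 0.1733 0.0237] yaw 0.0 t 10.4833 w 0.04533776595330366 f 40.198187828063965 ft [-1.3 -2.1  7.1]
turn rad 0.187 then xy cm [-9.36 20.25] z -9.63
```

```bash

python3 -m crank '[1,0,0,-1,0, 1,0,0,-2,0, 1,0,0,-3,0, 1,0,0,-3,0, 1,-1,1.4,0,0, 1,-1,1.4,0,0, 1,-1,1.4,0,0, 1,-1,1.4,0,0]' 40
python3 -m crank '[1,-1.5,2.1,0,0, 1,-1.5,2.1,0,0, 1,-1.5,2.1,0,0, 1,-1.5,2.1,0,0, 1,-1,1.4,0,0, 1,-1,1.4,0,0, 1,-0.5,0.7,0,0, 1,-0.5,0.7,0,0]'
python3 -m crank '[1,0,0,0,0, 1,0,0,0,0, 1,0,0,2,0, 1,0,0,2,0, 1,0,0,1,0, 1,0,0,0,0, 1,0,0,0,0, 1,0,0,0,0]'
python3 to.py .6305 .0437 .0277 0
```

```text
time_s: 11.15
position: [0.505, 0.1328, 0.1133]
tool_rot: [[-0.0, 1.0, 0.001], [1.0, 0.0, -0.0], [-0.0, 0.001, -1.0]]
ft_force: [0.2, -0.0, -0.2]
grip_width: 0.0452
gripper_force: 41.2
time_s: 11.82
position: [0.6307, 0.0429, 0.1127]
tool_rot: [[0.0, 1.0, -0.001], [1.0, -0.0, 0.0], [0.0, -0.001, -1.0]]
ft_force: [0.6, 1.1, -1.3]
grip_width: 0.0449
gripper_force: 41.2
time_s: 12.48
position: [0.631, 0.0434, 0.0641]
tool_rot: [[-0.0, 1.0, 0.002], [1.0, 0.0, -0.0], [-0.0, 0.002, -1.0]]
ft_force: [-0.1, -0.9, -0.7]
grip_width: 0.0453
gripper_force: 41.2
at [0.631  0.0434 0.0641] yaw 0.02 t 12.4833 w 0.04530981597591999 f 41.168065667152405 ft [-0.1 -0.9 -0.7]
turn rad 0.0 then xy cm [ 0.03 -0.05] z 3.64
```

```bash

python3 -m crank '[1,0,0,1.5,0, 1,0,0,1,0, 1,0,0,0.5,0, 1,0,0,0.3,0, 1,0,0,0.2,0, 1,0,0,0.1,0, 1,0,0,0,0, 1,0,0,0,0]' 40
python3 -m crank '[5.2,0,0,0,0, 5.2,0,0,0,0, 6,0,0,0,0, 7,0,0,0,0, 7,0,0,-1,0, 7,0,0,-3,0, 7,0,0,-3,0, 8.5,0,0,-3,0]'
python3 -m crank '[8.5,-2.8,-2.2,0,0, 8.5,-2.8,-2.2,0,0, 8.5,-2.8,-2.2,0,0, 8.5,-2.8,-2.2,0,0, 8.5,-2.8,-2.2,0,0, 8.5,-2.8,-2.2,0,0, 8.5,-2.8,-2.2,0,0, 8.5,-2.8,-2.2,0,0]'
python3 to.py .455 -.181 .025 0
```

```text
time_s: 13.15
position: [0.6307, 0.0432, 0.0277]
tool_rot: [[-0.0, 1.0, 0.001], [1.0, 0.0, -0.0], [-0.0, 0.001, -1.0]]
ft_force: [-2.0, 0.0, 5.1]
grip_width: 0.045
gripper_force: 41.4
time_s: 13.82
position: [0.6304, 0.0432, 0.1287]
tool_rot: [[0.0, 1.0, -0.0], [1.0, -0.0, 0.0], [0.0, -0.0, -1.0]]
ft_force: [-0.5, 0.7, -0.2]
grip_width: 0.0801
gripper_force: 0.0
time_s: 14.48
position: [0.4534, -0.1819, 0.1277]
tool_rot: [[-0.0, 1.0, 0.001], [1.0, 0.0, -0.001], [-0.001, 0.001, -1.0]]
ft_force: [-0.2, -0.7, -0.2]
grip_width: 0.0848
gripper_force: 0.0
at [ 0.4534 -0.1819  0.1277] yaw 0.01 t 14.4833 w 0.08477501246881333 f 0.0 ft [-0.2 -0.7 -0.2]
turn rad 0.0 then xy cm [0.09 0.16] z 10.27
```

```bash

python3 -m crank '[8.5,0.09,0.16,0,0, 8.5,0,0,2,0, 8.5,0,0,3,0, 8.5,0,0,2.5,0, 8.5,0,0,1.5,0, 8.5,0,0,1.2,0, 8.5,0,0,0,0, 8.5,0,0,0,0]' 40
python3 -m crank '[1,0,0,0,0, 1,0,0,0,0, 1,0,0,0,0, 1,0,0,0,0, 1,0,0,0,0, 1,0,0,0,0, 1,0,0,0,0, 1,0,0,0,0]'
python3 -m crank '[1,0,0,-1,0, 1,0,0,-2,0, 1,0,0,-3,0, 1,0,0,-3,0, 1,0,0,0,0, 1,0,0,0,0, 1,0,0,0,0, 1,0,0,0,0]'
python3 to.py .617 -.029 .029 0
```

```text
time_s: 15.15
position: [0.4564, -0.1798, 0.0252]
tool_rot: [[-0.0, 1.0, -0.0], [1.0, 0.0, 0.0], [0.0, -0.0, -1.0]]
ft_force: [0.6, -0.0, -0.0]
grip_width: 0.0849
gripper_force: 0.0
time_s: 15.82
position: [0.4563, -0.18, 0.0255]
tool_rot: [[-0.0, 1.0, 0.001], [1.0, 0.0, -0.001], [-0.001, 0.001, -1.0]]
ft_force: [-0.3, 1.2, 6.3]
grip_width: 0.035
gripper_force: 39.4
time_s: 16.48
position: [0.4555, -0.1795, 0.1137]
tool_rot: [[0.0, 1.0, -0.002], [1.0, -0.0, 0.001], [0.001, -0.002, -1.0]]
ft_force: [-0.2, -0.3, -1.0]
grip_width: 0.035
gripper_force: 40.1
at [ 0.4555 -0.1795  0.1137] yaw -0.0 t 16.4833 w 0.03498583204330455 f 40.129584074020386 ft [-0.2 -0.3 -1. ]
turn rad -0.0 then xy cm [15.05 16.15] z 8.47
```

```bash

python3 -m crank '[1,1.2,1.3,0,0, 1,2,2.2,0,0, 1,2.2,2.4,0,0, 1,2.2,2.4,0,0, 1,2.2,2.4,0,0, 1,2.2,2.4,0,0, 1,1.8,1.9,0,0, 1,1,1.1,0,0]' 40
python3 -m crank '[1,0,0,0,0, 1,0,0,0,0, 1,0,0,2,0, 1,0,0,2,0, 1,0,0,1,0, 1,0,0,0,0, 1,0,0,0,0, 1,0,0,0,0]'
python3 to.py .617 -.031 .0297 0
```

```text
time_s: 17.15
position: [0.6182, -0.0295, 0.113]
tool_rot: [[-0.002, 1.0, -0.002], [1.0, 0.002, 0.001], [0.001, -0.002, -1.0]]
ft_force: [-0.4, 0.1, -1.1]
grip_width: 0.0352
gripper_force: 40.2
time_s: 17.82
position: [0.6174, -0.0324, 0.0658]
tool_rot: [[0.001, 1.0, 0.001], [1.0, -0.001, -0.0], [-0.0, 0.001, -1.0]]
ft_force: [-0.9, 0.7, -1.2]
grip_width: 0.0346
gripper_force: 40.3
at [ 0.6174 -0.0324  0.0658] yaw -0.03 t 17.8167 w 0.03464231390779576 f 40.2573823928833 ft [-0.9  0.7 -1.2]
turn rad -0.001 then xy cm [ 0.14 -0.04] z 3.61
```

```bash

python3 -m crank '[1,0,0,1.5,0, 1,0,0,1,0, 1,0,0,0.5,0, 1,0,0,0.3,0, 1,0,0,0.2,0, 1,0,0,0.1,0, 1,0,0,0,0, 1,0,0,0,0]' 40
python3 -m crank '[4.2,0,0,0,0, 4.2,0,0,0,0, 5,0,0,0,0, 6,0,0,0,0, 6,0,0,-1,0, 6,0,0,-3,0, 6,0,0,-3,0, 8,0,0,-3,0]'
python3 -m crank '[8,1,-2.2,0,0, 8,1,-2.2,0,0, 8,1,-2.2,0,0, 8,1,-2.2,0,0, 8,1,-2.2,0,0, 8,1.1,-2.1,0,0, 8,1.1,-2.1,0,0, 8,1,-2,0,0]'
python3 to.py .445 .0504 .016 0
python3 - <<'E'
from h import *
p=optics.get_image("side")
a=p["color"][:,:,::-1]; cv2.imwrite("pics/s2.png",cv2.resize(a[90:290,210:510],None,fx=2.6,fy=2.6,interpolation=cv2.INTER_CUBIC))
E
```

```text
time_s: 18.48
position: [0.6173, -0.0319, 0.0296]
tool_rot: [[-0.0, 1.0, 0.001], [1.0, 0.0, -0.0], [-0.0, 0.001, -1.0]]
ft_force: [-2.4, -0.0, 3.8]
grip_width: 0.0347
gripper_force: 40.3
time_s: 19.15
position: [0.617, -0.0318, 0.1307]
tool_rot: [[-0.0, 1.0, -0.0], [1.0, 0.0, 0.0], [0.0, -0.0, -1.0]]
ft_force: [-0.6, -0.2, -0.1]
grip_width: 0.0706
gripper_force: 0.0
time_s: 19.82
position: [0.444, 0.0507, 0.1295]
tool_rot: [[0.0, 1.0, 0.001], [1.0, -0.0, -0.0], [-0.0, 0.001, -1.0]]
ft_force: [0.5, 0.4, -0.0]
grip_width: 0.0801
gripper_force: 0.0
at [0.444  0.0507 0.1295] yaw -0.0 t 19.8167 w 0.08009986634948464 f 0.0 ft [ 0.5  0.4 -0. ]
turn rad -0.0 then xy cm [-0.03  0.1 ] z 11.35
```

View pics/s2.png

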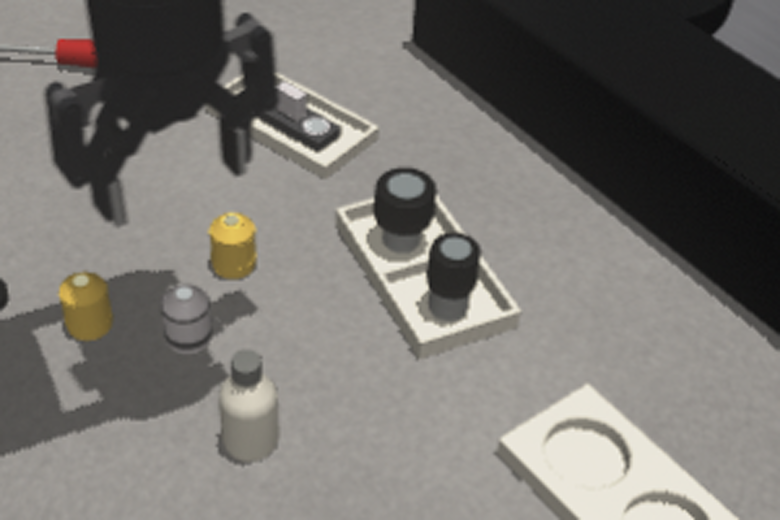

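Both eyepieces stand in their bays and the slider lies in its tray. The silver short objective is free between the yellow look-alikes, with the gripper above it, so I grip it now.

```bash

python3 -m crank '[8,0,0.1,2,0, 8,0,0,3,0, 8,0,0,3,0, 8,0,0,1.5,0, 8,0,0,1.2,0, 8,0,0,0.6,0, 8,0,0,0,0, 8,0,0,0,0]' 40
python3 -m crank '[1,0,0,0,0, 1,0,0,0,0, 1,0,0,0,0, 1,0,0,0,0, 1,0,0,0,0, 1,0,0,0,0, 1,0,0,0,0, 1,0,0,0,0]'
python3 -m crank '[1,0,0,-1,0, 1,0,0,-2,0, 1,0,0,-3,0, 1,0,0,-3,0, 1,0,0,-2,0, 1,0,0,0,0, 1,0,0,0,0, 1,0,0,0,0]'
python3 to.py .6063 -.189 .02 0
```

```text
time_s: 20.53
position: [0.4466, 0.0501, 0.0164]
tool_rot: [[-0.0, 1.0, 0.001], [1.0, 0.0, -0.0], [-0.0, 0.001, -1.0]]
ft_force: [-0.9, 0.2, -1.0]
grip_width: 0.0801
gripper_force: 0.0
time_s: 21.2
position: [0.4463, 0.0501, 0.0165]
tool_rot: [[-0.0, 1.0, 0.001], [1.0, 0.0, -0.0], [-0.0, 0.001, -1.0]]
ft_force: [-2.3, 0.4, 7.9]
grip_width: 0.033
gripper_force: 39.3
time_s: 21.87
position: [0.4455, 0.0502, 0.1249]
tool_rot: [[0.0, 1.0, -0.002], [1.0, -0.0, 0.0], [0.0, -0.002, -1.0]]
ft_force: [-0.1, -1.6, -1.9]
grip_width: 0.0323
gripper_force: 40.4
at [0.4455 0.0502 0.1249] yaw -0.0 t 21.8667 w 0.03229146696279764 f 40.36178134032525 ft [-0.1 -1.6 -1.9]
turn rad -0.0 then xy cm [-23.92  16.08] z 10.49
```

```bash

python3 -m crank '[1,-1,0.7,0,0, 1,-2,1.3,0,0, 1,-2.5,1.7,0,0, 1,-2.5,1.7,0,0, 1,-2.5,1.7,0,0, 1,-2.5,1.7,0,0, 1,-2.5,1.7,0,0, 1,-2.5,1.7,0,0]' 40
python3 -m crank '[1,-2.5,1.7,0,0, 1,-2,1.2,0,0, 1,-1.4,0.9,0,0, 1,0,0,0,0, 1,0,0,2,0, 1,0,0,2,0, 1,0,0,2,0, 1,0,0,1,0]'
python3 -m crank '[1,0,0,0,0, 1,0,0,0,0, 1,0,0,0,0, 1,0,0,0,0, 1,0,0,0,0, 1,0,0,0,0, 1,0,0,0,0, 1,0,0,0,0]'
python3 to.py .6063 -.189 .0207 0
python3 - <<'E'
from h import *
p=optics.get_image("side")
a=p["color"][:,:,::-1]; cv2.imwrite("pics/s3.png",cv2.resize(a[200:350,360:540],None,fx=3.5,fy=3.5,interpolation=cv2.INTER_CUBIC))
E
```

```text
time_s: 22.53
position: [0.5686, -0.1321, 0.1241]
tool_rot: [[0.001, 1.0, -0.002], [1.0, -0.001, 0.001], [0.001, -0.002, -1.0]]
ft_force: [-0.0, -0.2, -1.4]
grip_width: 0.0327
gripper_force: 40.3
time_s: 23.2
position: [0.6046, -0.1884, 0.0522]
tool_rot: [[-0.0, 1.0, -0.005], [1.0, 0.0, 0.003], [0.003, -0.005, -1.0]]
ft_force: [0.1, -0.1, -1.5]
grip_width: 0.0324
gripper_force: 40.3
time_s: 23.87
position: [0.6062, -0.1889, 0.056]
tool_rot: [[-0.0, 1.0, 0.0], [1.0, 0.0, -0.0], [-0.0, 0.0, -1.0]]
ft_force: [0.1, -0.5, -1.9]
grip_width: 0.0322
gripper_force: 40.3
at [ 0.6062 -0.1889  0.056 ] yaw 0.0 t 23.8667 w 0.032241958814767054 f 40.27743009442929 ft [ 0.1 -0.5 -1.9]
turn rad 0.0 then xy cm [-0.01  0.01] z 3.53
```

View pics/s3.png

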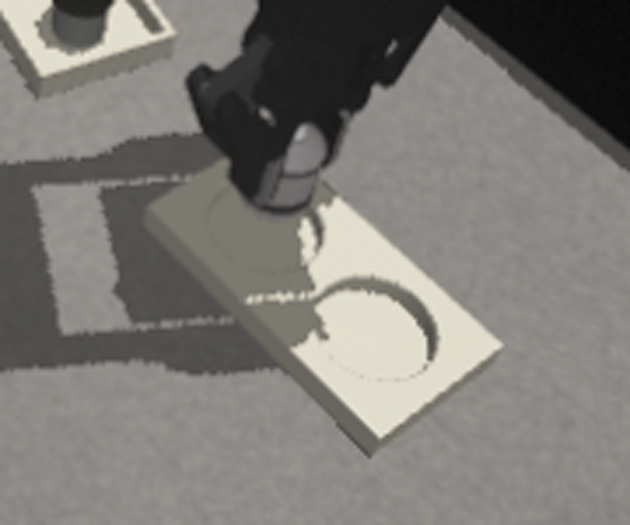

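The short objective hangs just above the near well, centred. I lower it, release it, and move on to the tall one.

```bash

python3 -m crank '[1,0,0,1.5,0, 1,0,0,1,0, 1,0,0,0.5,0, 1,0,0,0.3,0, 1,0,0,0.1,0, 1,0,0,0.1,0, 1,0,0,0,0, 1,0,0,0,0]' 40
python3 -m crank '[4,0,0,0,0, 4,0,0,0,0, 5,0,0,0,0, 6,0,0,0,0, 6,0,0,-1,0, 6,0,0,-3,0, 6,0,0,-4,0, 8,0,0,-4,0]'
python3 -m crank '[8,-1.3,-2.3,0,0, 8,-1.3,-2.3,0,0, 8,-1.3,-2.3,0,0, 8,-1.3,-2.3,0,0, 8,-1.3,-2.3,0,0, 8,-1.3,-2.3,0,0, 8,-1.3,-2.3,0,0, 8,-1.4,-2.2,0,0]'
python3 to.py .4231 -.2942 .025 0
```

```text
time_s: 24.58
position: [0.6063, -0.189, 0.0212]
tool_rot: [[-0.0, 1.0, 0.001], [1.0, 0.0, -0.0], [-0.0, 0.001, -1.0]]
ft_force: [-0.1, -0.6, -0.4]
grip_width: 0.0324
gripper_force: 40.3
time_s: 25.25
position: [0.6057, -0.1886, 0.1426]
tool_rot: [[0.0, 1.0, -0.001], [1.0, -0.0, 0.001], [0.001, -0.001, -1.0]]
ft_force: [-0.1, -0.6, -0.7]
grip_width: 0.0708
gripper_force: 0.0
time_s: 25.92
position: [0.422, -0.2942, 0.1417]
tool_rot: [[-0.0, 1.0, 0.001], [1.0, 0.0, -0.001], [-0.001, 0.001, -1.0]]
ft_force: [-0.6, -1.0, 0.1]
grip_width: 0.08
gripper_force: 0.0
at [ 0.422  -0.2942  0.1417] yaw 0.01 t 25.9167 w 0.07998634954605263 f 0.0 ft [-0.6 -1.   0.1]
turn rad 0.0 then xy cm [0.   0.11] z 11.67
```

```bash

python3 -m crank '[8,0,0.1,2,0, 8,0,0,3,0, 8,0,0,3,0, 8,0,0,1.5,0, 8,0,0,1.3,0, 8,0,0,0.8,0, 8,0,0,0,0, 8,0,0,0,0]' 40
python3 -m crank '[1,0,0,0,0, 1,0,0,0,0, 1,0,0,0,0, 1,0,0,0,0, 1,0,0,0,0, 1,0,0,0,0, 1,0,0,0,0, 1,0,0,0,0]'
python3 -m crank '[1,0,0,-1,0, 1,0,0,-2,0, 1,0,0,-3,0, 1,0,0,-2,0, 1,0,0,0,0, 1,0,0,0,0, 1,0,0,0,0, 1,0,0,0,0]'
python3 to.py .6085 -.26 .03 0
```

```text
time_s: 26.58
position: [0.4244, -0.2941, 0.0255]
tool_rot: [[-0.0, 1.0, 0.0], [1.0, 0.0, -0.0], [-0.0, 0.0, -1.0]]
ft_force: [-0.6, -0.9, -0.3]
grip_width: 0.0802
gripper_force: 0.0
time_s: 27.25
position: [0.4243, -0.294, 0.0254]
tool_rot: [[0.0, 1.0, 0.001], [1.0, -0.0, -0.001], [-0.001, 0.001, -1.0]]
ft_force: [0.0, 1.5, 6.5]
grip_width: 0.0286
gripper_force: 39.3
time_s: 27.92
position: [0.4236, -0.2933, 0.1037]
tool_rot: [[-0.0, 1.0, -0.002], [1.0, 0.0, 0.002], [0.002, -0.002, -1.0]]
ft_force: [0.8, 0.3, -1.5]
grip_width: 0.0289
gripper_force: 39.8
at [ 0.4236 -0.2933  0.1037] yaw 0.0 t 27.9167 w 0.028867332841622795 f 39.81381655612495 ft [ 0.8  0.3 -1.5]
turn rad 0.0 then xy cm [ 3.33 18.49] z 7.37
```

```bash

python3 -m crank '[1,0.3,1.3,0,0, 1,0.4,2.4,0,0, 1,0.5,2.8,0,0, 1,0.5,3,0,0, 1,0.5,3,0,0, 1,0.5,2.8,0,0, 1,0.3,2,0,0, 1,0.3,1.2,0,0]' 40
python3 -m crank '[1,0,0,0,0, 1,0,0,0,0, 1,0,0,2,0, 1,0,0,2,0, 1,0,0,0,0, 1,0,0,0,0, 1,0,0,0,0, 1,0,0,0,0]'
python3 to.py .6085 -.26 .0294 0
```

```text
time_s: 28.58
position: [0.6107, -0.2599, 0.1029]
tool_rot: [[-0.001, 1.0, -0.002], [1.0, 0.001, 0.001], [0.001, -0.002, -1.0]]
ft_force: [0.2, 0.5, -1.2]
grip_width: 0.0285
gripper_force: 39.9
time_s: 29.25
position: [0.6094, -0.2614, 0.0663]
tool_rot: [[0.0, 1.0, 0.002], [1.0, -0.0, -0.001], [-0.001, 0.002, -1.0]]
ft_force: [0.3, 0.4, -1.0]
grip_width: 0.0288
gripper_force: 39.9
at [ 0.6094 -0.2614  0.0663] yaw -0.02 t 29.25 w 0.028824634177660458 f 39.878452867269516 ft [ 0.3  0.4 -1. ]
turn rad -0.0 then xy cm [ 0.14 -0.09] z 3.69
```

```bash

python3 -m crank '[1,0.1,-0.1,1.5,0, 1,0,0,1,0, 1,0,0,0.5,0, 1,0,0,0.4,0, 1,0,0,0.2,0, 1,0,0,0.05,0, 1,0,0,0,0, 1,0,0,0,0]' 40
python3 -m crank '[3.6,0,0,0,0, 3.6,0,0,0,0, 5,0,0,0,0, 6,0,0,0,0, 6,0,0,-1,0, 6,0,0,-3,0, 6,0,0,-4,0, 8,0,0,-4,0]'
python3 -m crank '[8,0,-3.5,-1,0, 8,0,-3.5,-1,0, 8,0,-3.5,-1,0, 8,0,-3.5,-1,0, 8,0,-3.5,-1,0, 8,0,-3.5,0,0, 8,0,0,0,0, 8,0,0,0,0]'
python3 - <<'E'
from h import *
for n in("top","side"):
    p=optics.get_image(n);a=p["color"][:,:,::-1]
    c=a[115:275,150:470] if n=="top" else a[100:330,200:510]
    cv2.imwrite(f"pics/f_{n}.png",cv2.resize(c,None,fx=2.5,fy=2.5,interpolation=cv2.INTER_CUBIC))
E
```

```text
time_s: 29.92
position: [0.6082, -0.26, 0.0294]
tool_rot: [[-0.0, 1.0, 0.001], [1.0, 0.0, -0.001], [-0.001, 0.001, -1.0]]
ft_force: [-3.9, 1.0, 6.2]
grip_width: 0.0289
gripper_force: 40.6
time_s: 30.58
position: [0.6077, -0.2596, 0.1499]
tool_rot: [[0.0, 1.0, -0.001], [1.0, -0.0, 0.001], [0.001, -0.001, -1.0]]
ft_force: [0.8, 0.3, 0.9]
grip_width: 0.0702
gripper_force: 0.0
time_s: 31.25
position: [0.3972, -0.26, 0.1995]
tool_rot: [[0.002, 1.0, 0.001], [1.0, -0.002, -0.001], [-0.001, 0.001, -1.0]]
ft_force: [1.2, 0.6, 0.7]
grip_width: 0.0796
gripper_force: 0.0
```

View pics/f_top.png

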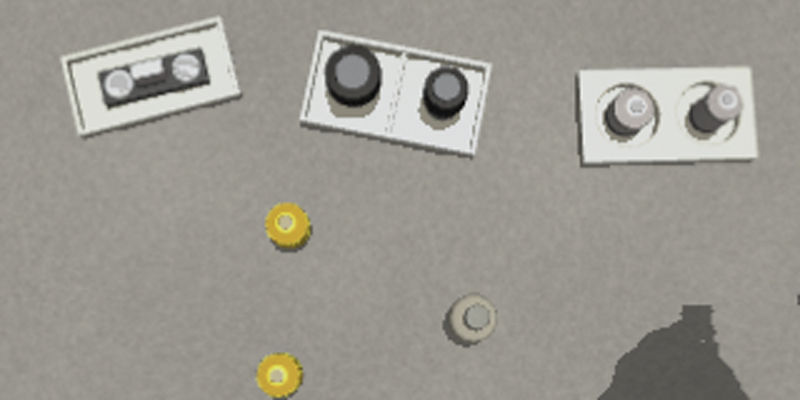

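View pics/f_side.png

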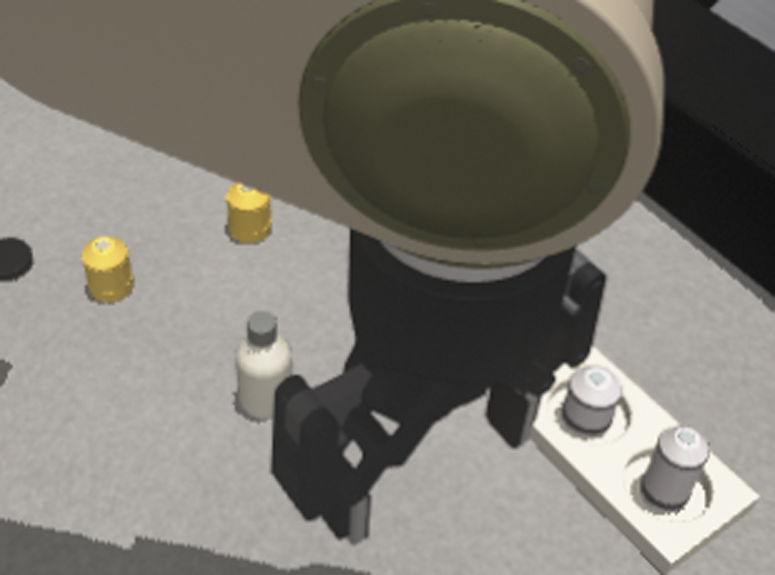

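Top view: slider at (153,77) flat in its tray, eyepieces at (352,75) and (446,92) one per bay, objectives at (630,110) and (715,108) one per well, and the bottle standing at (470,318). The side view confirms both objectives are upright in their wells and the arm is clear.

```bash
python3 -c "
from rig import env
print(env.close_job())"
```

```text
the job is handed in; nothing more can be done
None
```

All five optics are in their places, upright and down on the floors; the bottle is standing, the yellow look-alikes were left alone, and the job was handed in at about 31 s (no verdict was returned).

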